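Ease the spring clip off the specimen stand's rod

TASK

Take up the black wedge, lay its blade lightly on the bare part of the stand's rod and feel it rest there, then slide it along the rod under the lip of the steel spring clip until the clip is spread and eased off the rod; do not pull the clip off with the fingers, and do not force the wedge. Then lay clip and wedge gently in the wooden tray (the clip may stay on the blade) and leave the other things on the table where they are.

Things in the scene. Friction and masses are not known exactly. Their poses are not given: they have to be found in the camera images.
- stand: Fixed stand: grey base plate, aluminium fork upright 12 mm thick, a level steel rod 16 mm in diameter held in the fork. Origin on the table below the point where the rod meets the fork's near face; x along the rod from its free end (x = -64 mm) to the fork (x = 0), z up. The rod's height is set by hand: its top is 75.5 to 80.5 mm above the table, not measured, to be felt.
- clip: Steel spring clip, 22 g, snapped over the rod up to 6 mm short of the fork, slides on it with a few N. Origin: middle of the underside of its flat bridge (12 x 30 mm), which stands 0 to 4 mm above the rod's top, not known. x along the rod to the fork, z up. At its -x side a lip turns up 30 degrees; its end is 12 mm from the origin, its lower edge 3 mm above the bridge's underside: the wedge goes in there.
- clip_mid (a point): Centre of the clip, 10 mm below its bridge's underside; axes as the clip's. Two sprung arms pinch the rod's sides and end 22 mm below the bridge in inward beads that catch under the rod. With the bridge 12.5 mm above the rod's top it is free; that takes a lift of 4 to 14 N. Bridge to beads is 16.5 mm inside: once off, it hangs on the wedge's 14.5 mm high blade and stays there, reaching 8 mm below it.
- wedge: Loose black plastic wedge, 60 g, on the table. Origin under the middle of its handle, a block 30 long (x), 20 wide (y), 44 mm tall (z up). Blade 15.5 mm wide, underside flat at z = 0, out to +x: from x = 15 mm it is 14.5 mm high for 22 mm, then slopes down over 38 mm to a blunt tip 2 mm thick at x = 75 mm. Clip and blade are slippery (friction 0.2), the handle is not.
- wedge_grip (a point): Middle of the wedge's handle, 26 mm above its underside: grip here, across the 20 mm width; axes as the wedge's.
- wedge_tip (a point): Middle of the lower edge of the wedge's tip; axes as the wedge's. Above the rod the fork has an open slot 22 mm wide between its ears, which rise to 114 mm: the blade can pass through it, the clip cannot and backs against the ears. Behind the fork the rod runs on bare for 60 mm.
- tray: Wooden tray fixed to the table, 180 mm (x) by 140 mm (y), 24 mm high, open on top, walls and floor 6 mm thick. Origin under its centre, z up.
Things that resemble listed ones, but are neither listed nor needed, are in the scene too. What is meant by the tray is not orange or pink, and is the larger of those in its own colour.

How it is judged:
On the way, in this order (a step that is already met when the one before it is completed fails the run):
1. the blade rests lightly on the bare rod, its tip still short of the clip (contact force between wedge and rod above 0.3 N and x of wedge_tip in the frame of clip below -0.013 m), for 0.2 s.
2. the wedge's tip is under the clip's bridge, between its arms, while the clip still grips the rod (x of wedge_tip in the frame of clip between -0.005 and 0.04 m and y of wedge_tip in the frame of clip between -0.008 and 0.008 m and z of wedge_tip in the frame of clip between -0.0115 and 0.002 m and z of clip in the frame of stand below 0.0935 m), for 0.05 s.
3. the clip has been raised clear of the rod by the blade under it (14.5 mm high there) (z of wedge_tip in the frame of clip between -0.02 and -0.0128 m and x of wedge_tip in the frame of clip between 0.01 and 0.06 m and y of wedge_tip in the frame of clip between -0.01 and 0.01 m), for 0.1 s.
At the end, for the whole second after the job is handed in: The clip's centre and the middle of the wedge's handle are both inside the tray's walls, no higher than 45 mm and 60 mm above the table, and at rest (slower than 20 mm/s) (x of clip_mid in the frame of tray between -0.086 and 0.086 m and y of clip_mid in the frame of tray between -0.066 and 0.066 m and z of clip_mid in the frame of tray below 0.045 m and x of wedge_grip in the frame of tray between -0.086 and 0.086 m and y of wedge_grip in the frame of tray between -0.066 and 0.066 m and z of wedge_grip in the frame of tray below 0.06 m and linear speed of each of clip, wedge below 0.02 m/s); the robot touches nothing.
It fails at once if the fingers touch the clip (over 1 N) while it is still on the rod (contact force between the fingers and clip above 1 N and (z of clip in the frame of stand below 0.09 m and horizontal distance between clip and stand below 0.016 m)).
It fails at once if the wedge is forced: over 15 N onto the bare rod before its tip has reached the clip, or over 25 N against the rod, the fork, or the clip at the stand ((contact force between wedge and rod above 15 N and x of wedge_tip in the frame of clip below -0.013 m) or contact force between wedge and rod above 25 N or (contact force between wedge and clip above 25 N and distance between clip and stand below 0.12 m) or contact force between wedge and stand above 25 N).
It fails at once if the robot itself pushes on the stand or its rod (over 10 N) (contact force between the arm and stand above 10 N or contact force between the arm and rod above 10 N).
It fails at once if the clip is dropped or flung (over 0.8 m/s while the wedge is not held) (linear speed of clip above 0.8 m/s and contact force between the fingers and wedge below 0.5 N and contact force between the fingers and clip below 0.5 N).
It fails at once if a bystander is disturbed (moved over 30 mm) (distance of any of lava, quartz, ore, dish, brush, lenscap, loupe from where it was at the start of the episode above 0.03 m).
It also fails if it takes over 67 s, if anything falls off the work surface, if the arm or the gripper's body presses on something with over 40 N, if the wrist force passes 120 N, or if a joint passes its speed limit or range.

ROBOT

A 7-joint arm with a two-finger parallel gripper is mounted at the origin on the work surface. World frame = base frame: x ahead of the robot, y to its left, z up, the work surface at z = 0. Lengths are in m, angles in rad, forces in N, time in s.
With the tool pointing down it reaches from about 0.4 to 0.85 m from the base axis. Payload 10.4 kg.
Tool frame: the origin (TCP) lies between the finger pads; the fingertips stand 25 mm ahead of it and the grasp point (between the pads) lies 6 mm ahead of it (tips_ahead is the distance from the TCP to the fingertips, in m); z points along the fingers, y is the line along which they close (so a half turn about z gives the same grasp; the last joint's range is limited). The gripper opens to 85 mm and grips with 20 to 120 N. Pads are 22 mm wide; open, the fingers measure 114 mm over their backs; the gripper's body (76 mm by 85 mm) begins 54 mm behind the grasp point. The pads swing forward as they close: fully open they stand 13 mm farther back than shut.
Start: joints at [-1.198, 0.332, -0.065, 1.46, 0.022, 1.35, -0.088], TCP at [0.241, 0.577, 0.256] pointing down, gripper open.
Joint ranges: [-2.6, 2.6], [-0.5, 2.12], [-1.47, 1.34], [0.16, 2.42], [-1.27, 4.41], [0.06, 2.06], [-2.6, 2.6]. Speed limits (rad/s): [2.22, 2.22, 2.79, 2.79, 3.14, 3.14, 3.14].

INTERFACE

Orientations are given as a unit quaternion [w, x, y, z].
In Python, from bench import get_obs, get_image, sign_off, tips_ahead gives the robot as it stands.
- The arm moves only by the tool carry_out, never from a script. Its argument "increments" is a list that holds one entry, the list of rows, each a list of 5 numbers: the opening, from 0 (shut) to 1 (fully open), then the shift along the tool's x, y, z in m, then the turn about the tool's z in degrees. In form: [[[jaw, x, y, z, twist], ...]]. A call has 1 to 20 rows; each row is the pose to reach, as a shift and turn from the pose commanded when the call began, along the tool's axes at that moment; what a row does not reach only later rows make up. A row lasts 1/10 s, in which the tool goes at most 50 mm and 8.59 degrees, less where a joint would pass 70% of its speed; a pose out of reach is approached as far as the arm can. A call with a gripper value outside its range is refused whole. The fingers move at their own pace and stop on an object; "squeeze" is the grip in N (left out, the last holds). Time passes only in rows, so rows that repeat a pose let the fingers close. It gives the time, the measured TCP pose, the force, the opening and the grip force at its end, in the units of the state.
- get_obs(): the state, without advancing time (a new reading comes with each control period).
- get_image(name): name is "side" or "top" or "wrist"; returns a dict with "image" (400x640x3 uint8, blue, green, red), "vertical_fov" (degrees; the focal length in pixels is half the picture's height over the tangent of half this angle, whatever the lens; pixels are square), "cx", "cy" (the principal point, pixels), "rvec" (rotation vector, rad) and "tvec" (3), from world to camera coordinates, as OpenCV has them. Camera axes: x right, y down, z forward; pixel columns grow to the right and rows downward; lengths in m; the calibration is good to about 2 mm. The wrist camera is an equidistant fisheye: a pixel r from the principal point sees the ray r / f radians off the axis. A picture is of the moment at which its call begins. There is no depth.
- sign_off(): hands the job in; it is judged then, once.
The state is a dict: "time": time; "qpos": joint angles; "qd": joint speeds; "effort": joint torques, N m; "tcp_pos": TCP position; "tool_rot": TCP orientation; "force": force on the tool from outside, world axes, zero at the start; "ft_torque": the same for the moment, N m; "opening": opening from 0.0 (shut) to 1.0 (fully open); "finger_force": force on a finger pad.
Only numpy, scipy, OpenCV 4.12 (cv2) and the standard library are available. Lean on these libraries where they do the work, as an engineer would, in place of code of your own. Each camera call takes 0.05 s, during which the arm holds its last target. There are 200 camera calls.

## Working session

There is one attempt and no reset: what is moved stays moved. The work goes in short steps, Python scripts to look and compute and a tool call to move; the robot and the scene stay as the last step left them, time stands still between calls to the robot, and variables do not carry over. Pictures are saved under pics/ and viewed, at most 13 in all, crops included, and the job is handed in when it is done.

Besides the shell and the picture viewer there is one more tool, called as name(argument=value, ...) on one line, values as JSON. carry_out: Moves the arm, as the interface text tells. Its arguments: {"type":"object","properties":{"increments":{"type":"array"},"squeeze":{"type":"number"}},"required":["increments"]}

```bash
mkdir -p pics
cat > h.py <<'E'
import numpy as np, cv2
from bench import get_obs,get_image
def cam(n):
    d=get_image(n); R=cv2.Rodrigues(np.array(d['rvec'],float))[0]; t=np.array(d['tvec'],float).ravel()
    h=d['image'].shape[0]; f=h/2/np.tan(np.radians(d['vertical_fov'])/2)
    return dict(im=d['image'],R=R,t=t,f=f,cx=d['cx'],cy=d['cy'],n=n)
def ray(c,u,v):
    x,y=(u-c['cx'])/c['f'],(v-c['cy'])/c['f']
    if c['n']=='wrist':
        r=np.hypot(x,y)+1e-12; k=np.array([x/r*np.sin(r),y/r*np.sin(r),np.cos(r)])
    else: k=np.array([x,y,1.])
    return -c['R'].T@c['t'], c['R'].T@k
def onz(c,u,v,z):
    o,d=ray(c,u,v); return o+d*(z-o[2])/d[2]
def proj(c,p):
    q=c['R']@np.array(p)+c['t']
    if c['n']=='wrist':
        r=np.hypot(q[0],q[1]);a=np.arctan2(r,q[2])/r; x,y=q[0]*a,q[1]*a
    else: x,y=q[0]/q[2],q[1]/q[2]
    return np.array([c['cx']+c['f']*x,c['cy']+c['f']*y])
def tri(c1,p1,c2,p2):
    o1,d1=ray(c1,*p1);o2,d2=ray(c2,*p2)
    s=np.linalg.lstsq(np.c_[d1,-d2],o2-o1,rcond=None)[0]
    a,b=o1+d1*s[0],o2+d2*s[1]; return (a+b)/2,np.linalg.norm(a-b)
E
python3 - <<'E'
from h import *
for n in('top','side'):
    c=cam(n); cv2.imwrite(f'pics/{n}0.png',c['im']); o,d=ray(c,320,200); print(n,o.round(3),c['f'],onz(c,320,200,0).round(3))
o=get_obs();print(o)
E
```

```text
top [ 0.268 -0.111  1.386] 394.52969643650795 [ 0.47  -0.125  0.   ]
side [0.378 0.89  1.092] 443.6139403935324 [ 0.437 -0.196  0.   ]
{'time': 0.1, 'qpos': array([-1.19759641,  0.33280415, -0.0647219 ,  1.46086652,  0.02161075,
        1.34988031, -0.08849051]), 'qd': array([-0.00032309, -0.00132263,  0.00025134,  0.00041088, -0.00028564,
        0.00027331,  0.00094994]), 'effort': array([ 1.90137340e-03, -6.26743340e+01,  4.94736247e-02, -3.92425990e+01,
        1.63624930e-02,  6.98077594e-03, -5.51364462e-05]), 'tcp_pos': array([0.24084232, 0.57640452, 0.25559396]), 'tool_rot': array([-9.45071073e-05,  1.96585198e-01,  9.80486543e-01, -6.24041844e-04]), 'force': array([ 0.02678627, -0.49905559,  0.69556498]), 'ft_torque': array([-0.03913881,  0.03396722, -0.00738621]), 'finger_force': 0.0, 'opening': 1.0024009142319554}
```

View pics/top0.png

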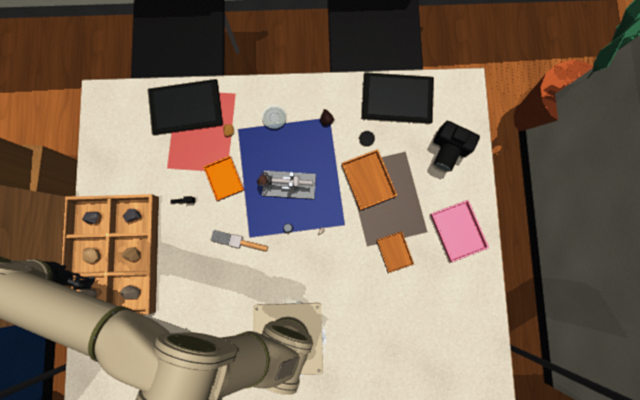

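View pics/side0.png

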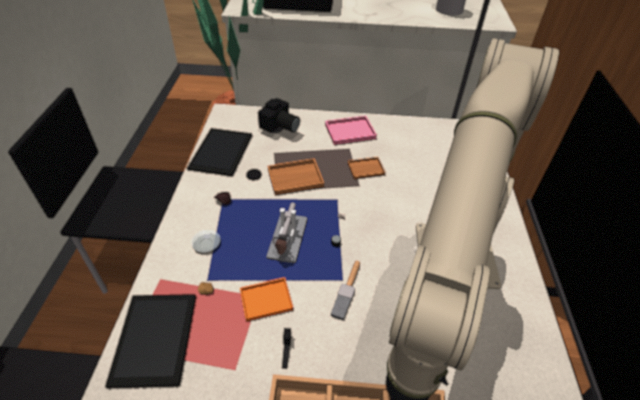

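The top view shows the wedge at about (183,201), the stand at (287,183) and the larger brown tray at (369,180). The side view shows the wedge at (287,347), the stand at (288,238) and the tray at (297,176). I'll enlarge the wedge and stand.

Run:
```python
from h import *
t=cv2.imread('pics/top0.png');s=cv2.imread('pics/side0.png')
def z(im,x,y,w,h,W,H): return cv2.resize(im[y:y+h,x:x+w],(W,H),interpolation=cv2.INTER_CUBIC)
a=np.vstack([z(t,250,160,80,50,480,300),z(t,160,185,80,50,480,300)])
b=np.vstack([z(s,258,195,64,75,320,375),z(s,262,320,64,45,320,225)])
cv2.imwrite('pics/crop0.png',np.hstack([a,b]))
```

```text
(no output)
```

View pics/crop0.png

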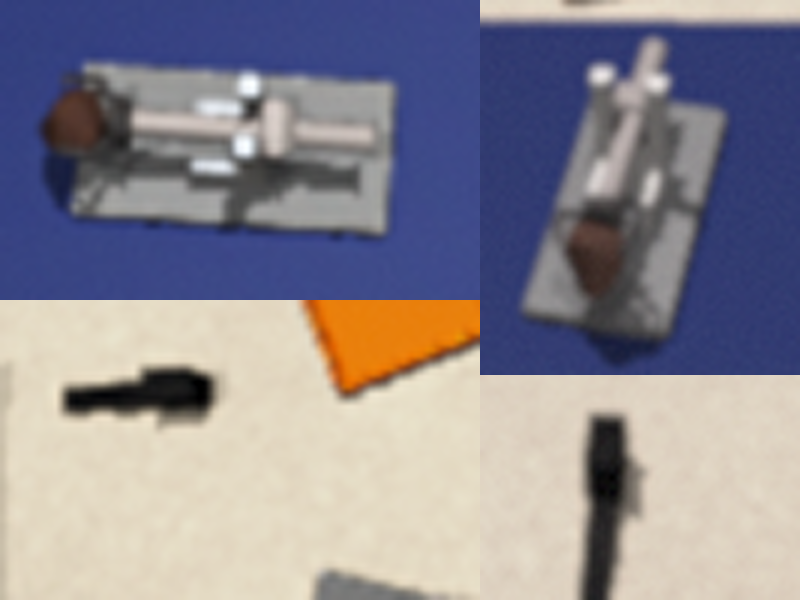

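The crop shows the rod running from (272,180) to (312,182) in the top image. The fork ears are at (291,174) and (291,184), the clip is at (296,181) on the right (−y) side, and the free end is at the right. The wedge handle is at the right and its tip at the left, so its +x is about world +y, the same as the stand's.

Run:
```python
from h import *
t=cam('top');s=cam('side')
def mask(c,x,y,w,h,f):
    m=np.zeros(c['im'].shape[:2],np.uint8); r=c['im'][y:y+h,x:x+w].astype(int); m[y:y+h,x:x+w]=f(r)*255; return m
# wedge: dark pixels
for c,b in((t,(165,190,36,20)),(s,(275,322,25,48))):
    m=mask(c,*b,lambda r:r.max(2)<75); P=np.argwhere(m)[:,::-1]
    print(c['n'],'wedge n',len(P),P.min(0),P.max(0))
    r=cv2.minAreaRect(P.astype(np.float32)); print(r)
    for z in(0,.007,.044): print(z,[onz(c,*q,z)[:2].round(4).tolist() for q in cv2.boxPoints(r)])
# tray
for c,b in((t,(335,145,68,72)),(s,(262,152,66,46))):
    m=mask(c,*b,lambda r:(r[...,2]-r[...,0]>70)); k=max(cv2.findContours(m,0,1)[0],key=cv2.contourArea); r=cv2.minAreaRect(k)
    a=cv2.approxPolyDP(k,4,True)[:,0]; print(c['n'],'tray',[onz(c,*q,.024)[:2].round(4).tolist() for q in a])
    if c is t:print('  rect',[onz(c,*q,.024)[:2].round(4).tolist() for q in cv2.boxPoints(r)],onz(c,*r[0],.024))
# stand via pixel picks in top
p=lambda x,y:(250+(x+.5)/6-.5,160+(y+.5)/6-.5)
for nm,x,y,z in(('free',378,134,.07),('rodL',132,122,.07),('earA',249,85,.114),('earB',244,145,.114),('clipA',277,98,.08),('clipB',275,154,.08)):print(nm,onz(t,*p(x,y),z).round(4))
q=lambda x,y:(258+(x-480+.5)/5-.5,195+(y+.5)/5-.5)
for nm,x,y,z in(('free',655,37,.07),('earA',601,75,.114),('earB',658,83,.114),('rodL',615,190,.07)):print('side',nm,onz(s,*q(x,y),z).round(4))
```

```text
top wedge n 112 [171 197] [194 203]
((182.5, 200.0), (6.0, 23.0), 90.0)
0 [[0.4973, 0.4049], [0.4948, 0.3229], [0.4732, 0.3226], [0.4757, 0.4044]]
0.007 [[0.4962, 0.4023], [0.4937, 0.3207], [0.4722, 0.3204], [0.4747, 0.4018]]
0.044 [[0.49, 0.3885], [0.4876, 0.3091], [0.4667, 0.3088], [0.4691, 0.3881]]
side wedge n 203 [283 329] [290 367]
((286.64727783203125, 348.02398681640625), (6.403017520904541, 38.1960334777832), 2.12109637260437)
0 [[0.4831, 0.4063], [0.4939, 0.3016], [0.4767, 0.3007], [0.4669, 0.4054]]
0.007 [[0.4824, 0.4094], [0.4932, 0.3054], [0.4761, 0.3045], [0.4664, 0.4085]]
0.044 [[0.4788, 0.4258], [0.4892, 0.3254], [0.4727, 0.3244], [0.4633, 0.425]]
top tray [[0.6434, -0.3331], [0.5964, -0.2069], [0.4308, -0.263], [0.4761, -0.3908]]
  rect [[0.5984, -0.2027], [0.6484, -0.337], [0.4754, -0.3945], [0.4271, -0.2622]] [ 0.53652604 -0.29919142  0.024     ]
side tray [[0.4711, -0.3798], [0.6395, -0.3271], [0.5983, -0.2038], [0.4355, -0.257]]
free [ 0.5227 -0.1013  0.07  ]
rodL [0.534  0.0378 0.07  ]
earA [ 0.5437 -0.0316  0.114 ]
earB [ 0.5104 -0.0282  0.114 ]
clipA [ 0.5432 -0.0451  0.08  ]
clipB [ 0.5112 -0.0433  0.08  ]
side free [ 0.5206 -0.1076  0.07  ]
side earA [ 0.543 -0.029  0.114]
side earB [ 0.5078 -0.026   0.114 ]
side rodL [0.5286 0.0238 0.07  ]
```

carry_out(increments=[[[1,-0.03,-0.013,0.005,6],[1,-0.07,-0.03,0.01,13],[1,-0.11,-0.05,0.02,20],[1,-0.15,-0.067,0.03,28],[1,-0.19,-0.085,0.035,36],[1,-0.23,-0.102,0.04,44],[1,-0.27,-0.12,0.045,52],[1,-0.3,-0.135,0.05,57],[1,-0.32,-0.142,0.055,60],[1,-0.32,-0.142,0.055,60],[1,-0.32,-0.142,0.055,60],[1,-0.32,-0.142,0.055,60]]], squeeze=40)

```text
time: 1.4
tcp_pos: [0.4804, 0.3241, 0.2013]
tool_rot: [-0.0, 0.659, 0.752, 0.0]
force: [-0.0, 0.3, 0.1]
opening: 0.999
finger_force: 0.0
```

Run:
```python
from h import *
w=cam('wrist'); cv2.imwrite('pics/w1.png',w['im']); o=get_obs(); print(o['time'],o['tcp_pos'],o['tool_rot'],w['f'],w['cx'],w['cy'],ray(w,320,200))
print(proj(w,[.482,.322,.044]),proj(w,[.475,.4,0]))
```

```text
1.45 [0.48045292 0.32398441 0.2014083 ] [-3.34671278e-04  6.59229481e-01  7.51941720e-01  1.72268253e-04] 309.70691628693146 313.2546661784678 206.552397012705 (array([0.4693021 , 0.40631068, 0.31923672]), array([ 0.06159865, -0.29879655, -0.95232674]))
[314.86790948 197.23778987] [317.95641147 111.01573704]
```

View pics/w1.png

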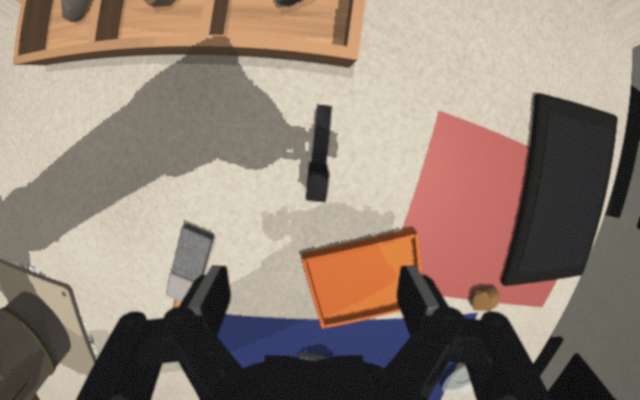

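The wrist view shows the wedge tip at (323,106) and the rear top edge of the handle at (317,200). I'll turn those into positions.

Run:
```python
from h import *
w=cam('wrist'); im=w['im'].astype(int); m=np.zeros((400,640),np.uint8); m[98:208,295:345]=(im[98:208,295:345].max(2)<52)*255
P=max(cv2.findContours(m,cv2.RETR_EXTERNAL,cv2.CHAIN_APPROX_NONE)[0],key=cv2.contourArea)
M=cv2.drawContours(np.zeros_like(m),[P],-1,255,-1)
for v in (105,106,107,108,112,120,130,140,150,158,162,166,170,175,180,185,190,195,198,200,201):
    u=np.flatnonzero(M[v]); 
    if len(u): print(v,u[0],u[-1],*[onz(w,uu,v,z)[:2].round(4) for z in (.0,.044) for uu in (u[0]-.5,u[-1]+.5)])
```

```text
107 321 328 [0.4771 0.4044] [0.4851 0.4055] [0.476  0.4046] [0.483  0.4056]
108 321 328 [0.4772 0.4033] [0.4853 0.4045] [0.4761 0.4037] [0.4831 0.4047]
112 323 329 [0.4798 0.3995] [0.4868 0.4005] [0.4784 0.4005] [0.4844 0.4013]
120 324 327 [0.4819 0.3915] [0.486  0.3921] [0.4802 0.3935] [0.4837 0.394 ]
130 315 327 [0.4742 0.38  ] [0.4874 0.3818] [0.4735 0.3836] [0.4849 0.3852]
140 315 327 [0.4756 0.3697] [0.4888 0.3715] [0.4747 0.3747] [0.4862 0.3763]
150 313 326 [0.4749 0.359 ] [0.4893 0.3609] [0.4741 0.3655] [0.4865 0.3672]
158 313 324 [0.476  0.3506] [0.4884 0.3523] [0.4751 0.3583] [0.4858 0.3597]
162 311 324 [0.4745 0.3461] [0.489 0.348] [0.4738 0.3544] [0.4863 0.3561]
166 310 325 [0.474  0.3417] [0.4906 0.3439] [0.4733 0.3506] [0.4877 0.3525]
170 309 326 [0.4735 0.3373] [0.4923 0.3398] [0.4729 0.3468] [0.4891 0.349 ]
175 309 327 [0.4742 0.3319] [0.4941 0.3346] [0.4735 0.3422] [0.4907 0.3445]
180 308 325 [0.4738 0.3264] [0.4928 0.3289] [0.4732 0.3374] [0.4895 0.3396]
185 308 325 [0.4745 0.3209] [0.4935 0.3235] [0.4738 0.3327] [0.4902 0.3349]
190 308 324 [0.4752 0.3154] [0.4933 0.3178] [0.4744 0.3279] [0.49 0.33]
195 308 324 [0.4759 0.3099] [0.4941 0.3123] [0.475  0.3232] [0.4907 0.3252]
198 309 323 [0.4774 0.3067] [0.4935 0.3088] [0.4763 0.3204] [0.4901 0.3222]
```

carry_out(increments=[[[1,0.01,0.003,0.03,6.5],[1,0.01,0.003,0.07,6.5],[1,0.01,0.003,0.11,6.5],[1,0.01,0.003,0.14,6.5],[1,0.01,0.003,0.16,6.5],[1,0.01,0.003,0.169,6.5],[1,0.01,0.003,0.169,6.5],[1,0.01,0.003,0.169,6.5],[0.4,0.01,0.003,0.169,6.5],[0.2,0.01,0.003,0.169,6.5],[0,0.01,0.003,0.169,6.5],[0,0.01,0.003,0.169,6.5],[0,0.01,0.003,0.169,6.5],[0,0.01,0.003,0.169,6.5],[0,0.01,0.003,0.169,6.5],[0,0.01,0.003,0.169,6.5]]], squeeze=60)

```text
time: 3.1
tcp_pos: [0.4834, 0.3328, 0.0327]
tool_rot: [0.0, 0.702, 0.712, 0.0]
force: [-0.7, -0.0, 5.0]
opening: 0.222
finger_force: 58.9
```

Run:
```python
from h import *
import bench
o=get_obs(); print(o['time'],o['tcp_pos'],o['tool_rot'],o['force'],o['opening'],o['finger_force'],bench.tips_ahead if not callable(bench.tips_ahead) else bench.tips_ahead())
```

```text
3.1 [0.48342715 0.33275547 0.03269108] [8.97864593e-06 7.02037911e-01 7.12139500e-01 3.22461055e-04] [-0.71072068 -0.01652105  4.96564372] 0.22228382468336327 58.887489438056946 0.025
```

carry_out(increments=[[[0,0,0,-0.02,0],[0,0,0,-0.06,0],[0,0,0,-0.1,0],[0,-0.01,0,-0.14,0],[0,-0.03,0,-0.18,0],[0,-0.065,0.003,-0.21,1],[0,-0.105,0.006,-0.217,2],[0,-0.15,0.009,-0.217,3],[0,-0.195,0.012,-0.217,4],[0,-0.24,0.015,-0.217,5],[0,-0.285,0.018,-0.217,5],[0,-0.33,0.023,-0.217,5],[0,-0.375,0.023,-0.217,5],[0,-0.42,0.023,-0.217,5],[0,-0.465,0.023,-0.21,5],[0,-0.505,0.023,-0.19,5],[0,-0.53,0.023,-0.16,5],[0,-0.538,0.023,-0.13,5],[0,-0.538,0.023,-0.112,5],[0,-0.538,0.023,-0.112,5]]])

```text
time: 5.1
tcp_pos: [0.5121, -0.2048, 0.1415]
tool_rot: [-0.002, 0.733, 0.681, -0.002]
force: [-0.4, 0.1, -0.2]
opening: 0.225
finger_force: 58.6
```

Run:
```python
from h import *
w=cam('wrist'); cv2.imwrite('pics/w2.png',w['im']); o=get_obs(); print(o['time'],o['tcp_pos'],o['tool_rot'],o['force'],o['ft_torque'],o['opening'])
im=w['im'][0:240,200:440]; cv2.imwrite('pics/w2c.png',cv2.resize(im,(600,600),interpolation=cv2.INTER_CUBIC))
```

```text
5.15 [ 0.51309848 -0.20479239  0.14334573] [-0.00100418  0.73247346  0.68079427 -0.00088335] [ 0.53464099 -0.28464355  0.09088881] [-0.04239966 -0.03724927  0.04177548] 0.22822935683556872
```

View pics/w2c.png

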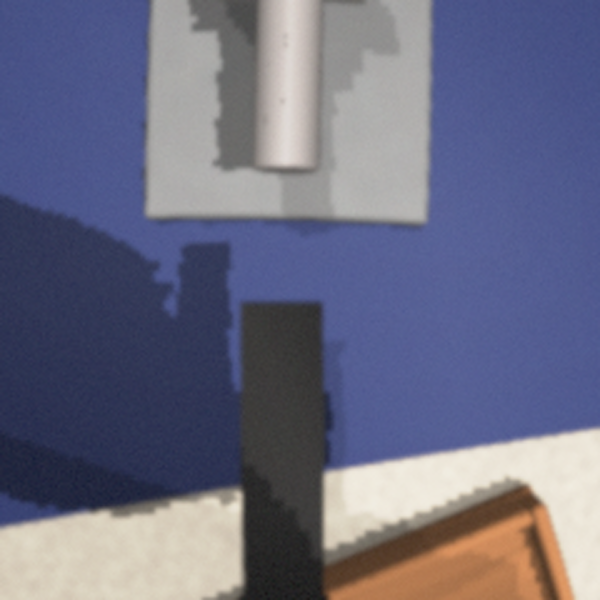

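The wrist crop shows the wedge tip edge at px (296.6–328.6, 121). The rod's free end is at px (302.7–328.2, 67), with the rod going straight up to row 0.

Run:
```python
from h import *
from scipy.spatial.transform import Rotation as Ro
w=cam('wrist'); o=get_obs(); q=o['tool_rot']; R=Ro.from_quat([q[1],q[2],q[3],q[0]]).as_matrix(); T=o['tcp_pos']
g=cv2.cvtColor(w['im'],cv2.COLOR_BGR2GRAY).astype(float)
def edges(v,a,b,hi): # left/right halfway crossings of bright rod / dark blade
    r=g[v-1:v+2,a:b].mean(0); d=np.diff(cv2.GaussianBlur(r[None],(3,1),0)[0]); s=1 if hi else -1
    return a+.5+np.argmax(s*d), a+.5+np.argmin(s*d)
print('T',T,'R x',R[:,0].round(4))
zt=T[2]-.032
for v in(124,130,140):
    l,r=edges(v,285,340,False); P=[onz(w,u,v,zt+.002+(v-121)*.0002) for u in(l,r)]; m=(P[0]+P[1])/2
    print('blade',v,l,r,(R.T@(m-T)).round(4),np.linalg.norm(P[1]-P[0]).round(4))
r=g[110:132,300:325].mean(1);vt=110.5+np.argmin(np.diff(r)); print('tip row',vt,(R.T@(onz(w,312.6,vt,zt+.002)-T)).round(4))
C=[]
for v in(3,12,22,32,42,52,60):
    l,r=edges(v,292,340,True); P=[onz(w,u,v,.0705) for u in(l,r)]; m=(P[0]+P[1])/2; C.append(m)
    print('rod',v,l,r,m.round(4),np.linalg.norm(P[1]-P[0]).round(4))
C=np.array(C); k=np.polyfit(C[:,1],C[:,0],1); print('rod x=a*y+b',k,np.degrees(np.arctan(k[0])))
r=g[55:75,308:322].mean(1);ve=55.5+np.argmin(np.diff(r)); print('end row',ve,onz(w,315,ve,.0635),onz(w,315,ve,.0705))
# base plate edges (z~.008?)
c=lambda x,y:(200+(x+.5)/2.5-.5,(y+.5)/2.5-.5)
A,B=[onz(w,*c(*p),.01) for p in((147,216),(427,222))]; print('plate',A,B,np.degrees(np.arctan2(*(B-A)[[1,0]])),np.linalg.norm(B-A))
```

```text
T [ 0.51394478 -0.20486794  0.14459322] R x [ 0.0727  0.9974 -0.    ]
blade 124 295.5 328.5 [ 0.0737 -0.0015  0.0294] 0.0154
blade 130 295.5 328.5 [ 0.0709 -0.0015  0.0282] 0.0153
blade 140 295.5 328.5 [ 0.0664 -0.0015  0.0262] 0.0152
tip row 120.5 [ 0.0753 -0.0012  0.03  ]
rod 3 301.5 324.5 [ 0.5235 -0.0575  0.0705] 0.0139
rod 12 301.5 324.5 [ 0.5231 -0.0636  0.0705] 0.0139
rod 22 301.5 323.5 [ 0.5223 -0.0703  0.0705] 0.0132
rod 32 301.5 323.5 [ 0.5218 -0.0768  0.0705] 0.0132
rod 42 300.5 323.5 [ 0.521  -0.0832  0.0705] 0.0138
rod 52 300.5 323.5 [ 0.5206 -0.0896  0.0705] 0.0138
rod 60 300.5 322.5 [ 0.5199 -0.0946  0.0705] 0.0132
rod x=a*y+b [0.09699035 0.52917172] 5.539809865802858
end row 66.5 [ 0.52179049 -0.09801669  0.0635    ] [ 0.52170389 -0.09886553  0.0705    ]
plate [ 0.47627234 -0.10321417  0.01      ] [ 0.56557563 -0.11164741  0.01      ] -5.394651423026207 0.08970059721739802
```

Run:
```python
from h import *
w=cam('wrist'); 
for v in(12,30,52): print(v,w['im'][v-1:v+2,296:336].mean((0,2)).astype(int).tolist())
g=w['im'].mean(2)
print(124,g[123:126,290:336].mean(0).astype(int).tolist())
for v in(12,52):
  for u in (301.5,327.5): print(v,u,onz(w,u,v,.0705)[:2].round(4))
```

```text
12 [77, 78, 82, 97, 120, 135, 148, 158, 169, 176, 183, 187, 194, 199, 205, 211, 213, 212, 208, 204, 198, 193, 187, 180, 172, 164, 154, 143, 130, 130, 138, 143, 144, 142, 144, 144, 143, 143, 144, 143]
30 [104, 101, 104, 116, 132, 146, 155, 165, 173, 182, 187, 194, 199, 205, 211, 214, 214, 212, 207, 203, 198, 192, 185, 177, 168, 160, 148, 137, 128, 133, 143, 145, 146, 147, 145, 146, 146, 147, 146, 146]
52 [104, 104, 110, 126, 141, 154, 162, 171, 181, 189, 195, 201, 207, 213, 217, 218, 216, 210, 206, 201, 196, 189, 181, 173, 164, 153, 140, 129, 129, 140, 147, 150, 153, 160, 169, 172, 173, 174, 173, 173]
124 [91, 98, 104, 104, 102, 94, 79, 65, 59, 56, 59, 57, 57, 56, 55, 55, 55, 53, 57, 53, 53, 53, 52, 53, 54, 50, 52, 51, 51, 52, 51, 51, 51, 51, 48, 49, 50, 55, 70, 90, 102, 108, 108, 110, 110, 108]
12 301.5 [ 0.5171 -0.0629]
12 327.5 [ 0.5328 -0.064 ]
52 301.5 [ 0.5152 -0.089 ]
52 327.5 [ 0.5309 -0.0901]
```

carry_out(increments=[[[0,0,-0.001,0,0.7],[0,0.01,-0.002,0,1.3],[0,0.03,-0.002,0,1.3],[0,0.05,-0.002,0.005,1.3],[0,0.057,-0.002,0.012,1.3],[0,0.057,-0.002,0.02,1.3],[0,0.057,-0.002,0.025,1.3],[0,0.057,-0.002,0.027,1.3],[0,0.057,-0.002,0.027,1.3],[0,0.057,-0.002,0.027,1.3],[0,0.057,-0.002,0.027,1.3],[0,0.057,-0.002,0.027,1.3]]])

```text
time: 6.45
tcp_pos: [0.5162, -0.1482, 0.1175]
tool_rot: [0.0, 0.74, 0.672, 0.0]
force: [-0.9, -0.6, -1.1]
opening: 0.225
finger_force: 58.6
```

```bash
cat > st.py <<'E'
from h import *
from scipy.spatial.transform import Rotation as Ro
def st():
    o=get_obs(); q=o['tool_rot']; R=Ro.from_quat([q[1],q[2],q[3],q[0]]).as_matrix()
    print(o['time'],o['tcp_pos'].round(4),'x',R[:,0].round(4),'z',R[:,2].round(4),'F',o['force'].round(2),'M',o['ft_torque'].round(3),o['opening'],o['finger_force']); return o,R
E
python3 - <<'E'
from st import *
w=cam('wrist'); o,R=st(); cv2.imwrite('pics/w3.png',w['im'])
im=w['im'][0:180,200:440]; cv2.imwrite('pics/w3c.png',cv2.resize(im,(800,600),interpolation=cv2.INTER_CUBIC))
for p in((.5218,-.0726,.08),):print(proj(w,p))
E
```

```text
6.5 [ 0.5162 -0.1481  0.1175] x [9.560e-02 9.954e-01 1.000e-04] z [ 3.e-04  0.e+00 -1.e+00] F [-0.51 -0.42 -1.94] M [0.027 0.012 0.012] 0.22849072661838699 58.56244683265686
[310.00037264 118.54503655]
```

View pics/w3c.png

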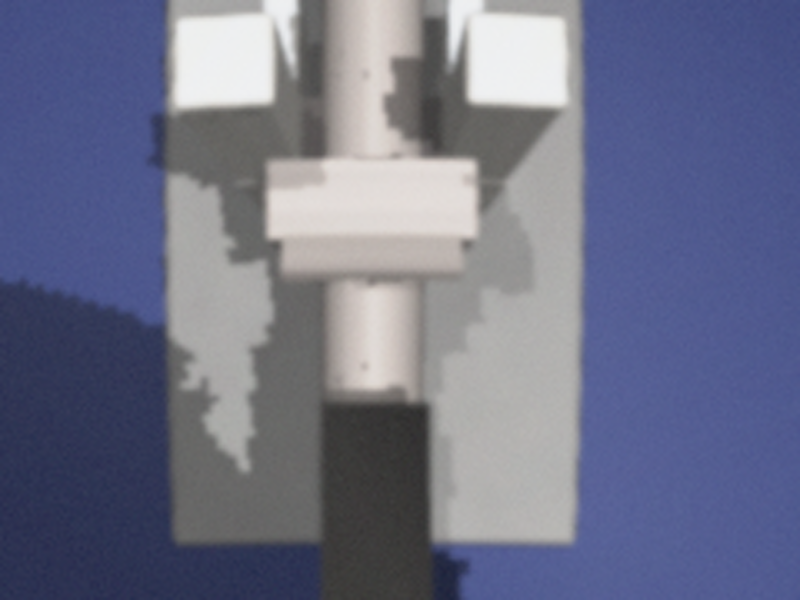

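The view shows the blade centre at crop u≈376, in line with the rod (374.5) and near the clip (371.5) and the slot (371). The tip is about 18 mm short of the lip. Next I lower it and feel for the rod.

carry_out(increments=[[[0,0,-0.0004,0.002,0],[0,0,-0.0004,0.004,0],[0,0,-0.0004,0.0045,0],[0,0,-0.0004,0.005,0],[0,0,-0.0004,0.0055,0],[0,0,-0.0004,0.006,0],[0,0,-0.0004,0.006,0]]])

```text
time: 7.2
tcp_pos: [0.5156, -0.148, 0.1112]
tool_rot: [-0.0, 0.74, 0.673, -0.0]
force: [0.4, 0.3, -0.8]
opening: 0.23
finger_force: 58.6
```

```bash
python3 -c "
from st import *
st()"
```

```text
7.2 [ 0.5156 -0.148   0.1112] x [9.540e-02 9.954e-01 1.000e-04] z [-1.e-04  1.e-04 -1.e+00] F [ 0.42  0.32 -0.81] M [ 0.001  0.011 -0.007] 0.23023051558551705 58.562010526657104
```

Not touching yet.

carry_out(increments=[[[0,0,0,0.0004,0],[0,0,0,0.0008,0],[0,0,0,0.0008,0],[0,0,0,0.0008,0]]])

```text
time: 7.6
tcp_pos: [0.5158, -0.1481, 0.1108]
tool_rot: [0.0, 0.74, 0.672, 0.0]
force: [-1.9, -0.8, 5.1]
opening: 0.226
finger_force: 59.4
```

carry_out(increments=[[[0,0,0,0.0004,0],[0,0,0,0.0008,0],[0,0,0,0.0008,0],[0,0,0,0.0008,0]]])

```text
time: 8.0
tcp_pos: [0.5159, -0.1482, 0.1105]
tool_rot: [0.0, 0.74, 0.672, 0.0]
force: [-4.8, 0.1, 12.0]
opening: 0.229
finger_force: 60.4
```

carry_out(increments=[[[0,0,0,-0.0008,0],[0,0,0,-0.0011,0],[0,0,0,-0.0011,0],[0,0,0,-0.0011,0],[0,0,0,-0.0011,0]]])

```text
time: 8.5
tcp_pos: [0.5158, -0.148, 0.1109]
tool_rot: [0.0, 0.74, 0.672, 0.0]
force: [-0.7, -0.5, 4.0]
opening: 0.225
finger_force: 59.1
```

carry_out(increments=[[[0,0.001,0,-0.0003,0],[0,0.003,0,-0.0003,0],[0,0.005,0,-0.0003,0],[0,0.007,0,-0.0003,0],[0,0.009,0,-0.0003,0],[0,0.011,0,-0.0003,0],[0,0.013,0,-0.0003,0],[0,0.015,0,-0.0003,0],[0,0.017,0,-0.0003,0],[0,0.019,0,-0.0003,0],[0,0.02,0,-0.0003,0],[0,0.021,0,-0.0003,0],[0,0.022,0,-0.0003,0],[0,0.023,0,-0.0003,0],[0,0.024,0,-0.0003,0],[0,0.025,0,-0.0003,0],[0,0.025,0,-0.0003,0]]])

```text
time: 10.2
tcp_pos: [0.518, -0.1237, 0.1111]
tool_rot: [0.0, 0.74, 0.672, -0.0]
force: [-1.6, -5.3, 2.4]
opening: 0.225
finger_force: 58.8
```

```bash
python3 -c "
from st import *
st()"
```

```text
10.2 [ 0.518  -0.1237  0.1111] x [ 9.590e-02  9.954e-01 -7.000e-04] z [ 1.e-04 -7.e-04 -1.e+00] F [-1.58 -5.35  2.38] M [-1.03   0.056 -0.02 ] 0.2253000523400089 58.8375324010849
```

carry_out(increments=[[[0,0.001,0,0,0],[0,0.002,0,0,0],[0,0.003,0,0,0],[0,0.004,0,0,0],[0,0.005,0,0,0],[0,0.006,0,0,0],[0,0.007,0,0,0],[0,0.008,0,0,0],[0,0.009,0,0,0],[0,0.01,0,0,0],[0,0.01,0,0,0]]])

```text
time: 11.3
tcp_pos: [0.5189, -0.114, 0.1112]
tool_rot: [0.0, 0.74, 0.672, -0.0]
force: [0.3, -6.5, 2.0]
opening: 0.229
finger_force: 58.8
```

Run:
```python
from st import *
w=cam('wrist'); st()
im=w['im'][0:180,200:440]; cv2.imwrite('pics/w4c.png',cv2.resize(im,(800,600),interpolation=cv2.INTER_CUBIC))
```

```text
11.35 [ 0.5189 -0.114   0.1112] x [ 9.620e-02  9.954e-01 -9.000e-04] z [ 2.e-04 -1.e-03 -1.e+00] F [-0.05 -6.86  2.7 ] M [-1.405  0.142 -0.013] 0.23045666277309798 58.83452653884888
```

View pics/w4c.png

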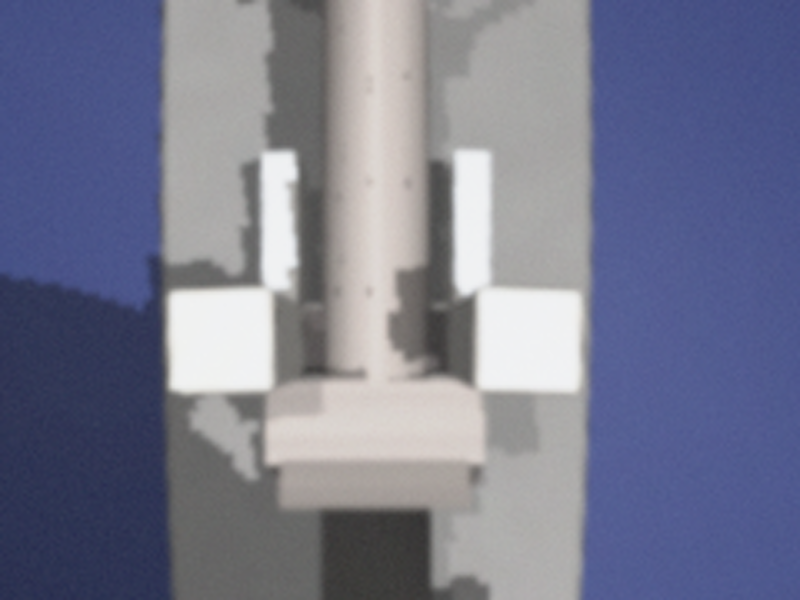

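The view shows the clip backed against the ears with the blade centred under its lip. I'll keep sliding.

carry_out(increments=[[[0,0.001,0,0,0],[0,0.002,0,0,0],[0,0.003,0,0,0],[0,0.004,0,0,0],[0,0.005,0,0,0],[0,0.006,0,0,0],[0,0.007,0,0,0],[0,0.008,0,0,0],[0,0.009,0,0,0],[0,0.01,0,0,0],[0,0.011,0,0,0],[0,0.012,0,0,0],[0,0.012,0,0,0]]])

```text
time: 12.65
tcp_pos: [0.5201, -0.1018, 0.1111]
tool_rot: [0.0, 0.74, 0.672, -0.0]
force: [-1.4, -6.0, 2.8]
opening: 0.227
finger_force: 58.9
```

carry_out(increments=[[[0,0.001,0,0,0],[0,0.002,0,0,0],[0,0.003,0,0,0],[0,0.004,0,0,0],[0,0.005,0,0,0],[0,0.006,0,0,0],[0,0.007,0,0,0],[0,0.008,0,0,0],[0,0.008,0,0,0]]])

```text
time: 13.55
tcp_pos: [0.521, -0.0927, 0.1111]
tool_rot: [-0.0, 0.74, 0.673, 0.0]
force: [-1.0, -2.4, 3.3]
opening: 0.227
finger_force: 58.9
```

carry_out(increments=[[[0,0.001,0,0,0],[0,0.002,0,0,0],[0,0.003,0,0,0],[0,0.004,0,0,0],[0,0.005,0,0,0],[0,0.006,0,0,0],[0,0.007,0,0,0],[0,0.008,0,0,0],[0,0.009,0,0,0],[0,0.01,0,0,0],[0,0.011,0,0,0],[0,0.012,0,0,0],[0,0.012,0,0,0]]])

```text
time: 14.85
tcp_pos: [0.5221, -0.0809, 0.1111]
tool_rot: [-0.0, 0.74, 0.673, 0.0]
force: [-0.6, -2.5, 4.5]
opening: 0.225
finger_force: 58.9
```

Run:
```python
from st import *
w=cam('wrist'); st()
im=w['im'][30:240,200:440]; cv2.imwrite('pics/w5c.png',cv2.resize(im,(686,600),interpolation=cv2.INTER_CUBIC))
```

```text
14.9 [ 0.5221 -0.0809  0.1111] x [9.510e-02 9.955e-01 4.000e-04] z [ 0.e+00  4.e-04 -1.e+00] F [ 0.74 -1.71  3.47] M [-0.359  0.062  0.042] 0.2250909816524141 58.925331830978394
```

View pics/w5c.png

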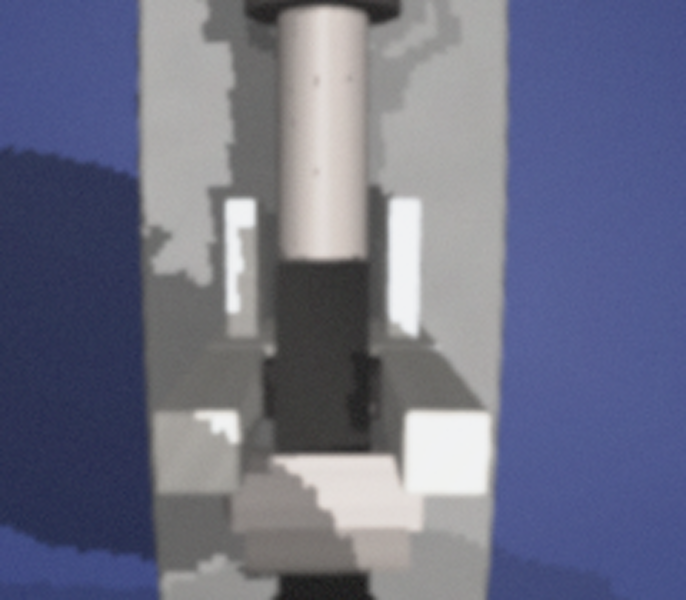

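The blade tip is through the slot (crop row 262) and the clip is on the blade against the ears (front edge at crop row 453). I'll work out how far in it is.

Run:
```python
from st import *
w=cam('wrist'); o,R=st()
for z in(.088,.094):
  for u,v in((322,453),(322,528),(322,572)): print(z,(R.T@(onz(w,200+u/2.857,30+v/2.857,z)-o['tcp_pos'])).round(4))
```

```text
14.95 [ 0.5221 -0.0809  0.1111] x [9.520e-02 9.955e-01 5.000e-04] z [ 1.e-04  5.e-04 -1.e+00] F [ 0.72 -1.81  3.04] M [-0.318  0.018 -0.011] 0.22719893426867618 58.92688751220703
0.088 [ 0.0436 -0.0003  0.0231]
0.088 [ 0.0303 -0.0003  0.0231]
0.088 [ 0.0222 -0.0003  0.0231]
0.094 [ 0.0452 -0.0003  0.0171]
0.094 [ 0.0326 -0.0003  0.0171]
0.094 [ 0.0248 -0.0003  0.0171]
```

carry_out(increments=[[[0,0.001,0,0,0],[0,0.002,0,0,0],[0,0.003,0,0,0],[0,0.004,0,0,0],[0,0.005,0,0,0],[0,0.006,0,0,0],[0,0.007,0,0,0],[0,0.007,0,0,0],[0,0.007,0,0,0],[0,0.007,0,0,0]]])

```text
time: 15.95
tcp_pos: [0.5228, -0.074, 0.1111]
tool_rot: [-0.0, 0.74, 0.673, 0.0]
force: [0.3, -1.9, 5.1]
opening: 0.227
finger_force: 58.9
```

carry_out(increments=[[[0,0,0,-0.001,0],[0,0,0,-0.003,0],[0,0,0,-0.006,0],[0,0,0,-0.01,0],[0,0,0,-0.015,0],[0,0,0,-0.022,0],[0,0,0,-0.03,0],[0,0,0,-0.04,0],[0,0,0,-0.05,0],[0,0,0,-0.06,0],[0,0,0,-0.07,0],[0,0,0,-0.08,0],[0,0,0,-0.085,0],[0,0,0,-0.085,0],[0,0,0,-0.085,0]]])

```text
time: 17.45
tcp_pos: [0.5226, -0.0743, 0.1958]
tool_rot: [-0.0, 0.74, 0.673, -0.0]
force: [-0.1, 0.4, -1.3]
opening: 0.227
finger_force: 58.5
```

Run:
```python
from st import *
w=cam('wrist'); st()
im=w['im'][60:240,200:440]; cv2.imwrite('pics/w6c.png',cv2.resize(im,(640,480),interpolation=cv2.INTER_CUBIC))
```

```text
17.5 [ 0.5225 -0.0742  0.1957] x [0.0954 0.9954 0.    ] z [-6.e-04  1.e-04 -1.e+00] F [-0.18 -0.57 -1.34] M [-0.021 -0.047  0.025] 0.22979177989790575 58.54965269565582
```

View pics/w6c.png

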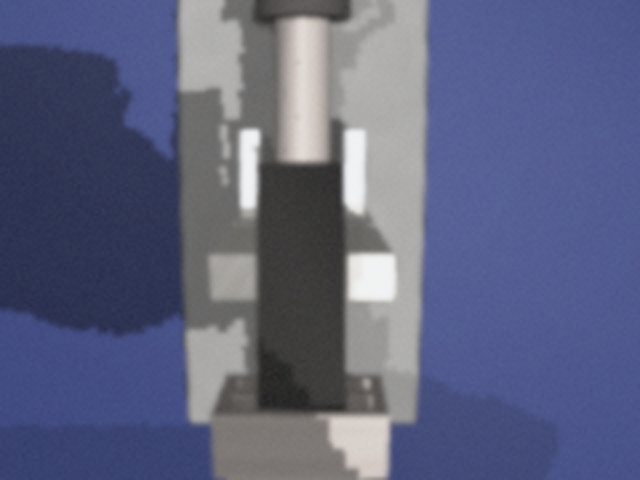

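The clip is hanging on the blade near the handle, clear of the rod. Now I carry it smoothly to the tray.

carry_out(increments=[[[0,-0.003,0.001,0,0],[0,-0.011,0.002,0,-0.5],[0,-0.024,0.004,0,-1.5],[0,-0.042,0.008,0,-3],[0,-0.064,0.012,0,-5],[0,-0.086,0.016,0,-7],[0,-0.108,0.02,0,-9],[0,-0.13,0.024,0,-11],[0,-0.152,0.028,0,-13],[0,-0.174,0.032,0,-15],[0,-0.196,0.036,0,-17],[0,-0.216,0.04,0,-19],[0,-0.231,0.043,0,-21],[0,-0.241,0.045,0,-22.5],[0,-0.247,0.047,0,-23.5],[0,-0.25,0.047,0,-23.5],[0,-0.25,0.047,0,-23.5],[0,-0.25,0.047,0,-23.5]]])

```text
time: 19.3
tcp_pos: [0.5457, -0.3272, 0.196]
tool_rot: [-0.0, 0.588, 0.809, 0.0]
force: [1.0, 0.1, -1.6]
opening: 0.23
finger_force: 58.5
```

Run:
```python
from st import *
w=cam('wrist'); t=cam('top'); st()
a=cv2.resize(w['im'],(640,400)); b=cv2.resize(t['im'][130:230,320:420],(200,200)); a[200:,440:]=b
cv2.imwrite('pics/w7.png',a)
```

```text
19.4 [ 0.5458 -0.327   0.1961] x [-3.100e-01  9.507e-01  3.000e-04] z [ 1.e-04  4.e-04 -1.e+00] F [ 0.08  0.14 -0.71] M [ 0.031 -0.033  0.003] 0.22663579221040814 58.549779653549194
```

View pics/w7.png

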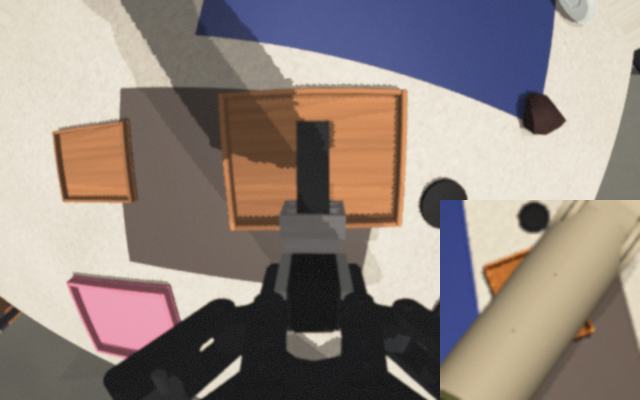

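The tray rim corners are at about (220,93), (406,91), (402,226) and (231,230), square to the blade. A quick check of its centre:

Run:
```python
from st import *
w=cam('wrist'); o,R=st()
P=np.array([R.T@(onz(w,u,v,.024)-o['tcp_pos']) for u,v in((220,93),(406,91),(402,226),(231,230))]);print(P.round(4),P.mean(0).round(4))
```

```text
19.45 [ 0.5458 -0.3271  0.1961] x [-3.101e-01  9.507e-01  3.000e-04] z [ 2.e-04  3.e-04 -1.e+00] F [-0.56 -0.06 -0.44] M [-0.05  -0.043  0.012] 0.22390548611165326 58.54998707771301
[[ 0.0967 -0.0882  0.1721]
 [ 0.0986  0.0872  0.1722]
 [-0.038   0.0923  0.1721]
 [-0.0424 -0.0861  0.1721]] [0.0287 0.0013 0.1721]
```

carry_out(increments=[[[0,0,0,0.005,0],[0,0,0,0.015,0],[0,0,0,0.03,0],[0,0,0,0.045,0],[0,0,0,0.06,0],[0,0,0,0.075,0],[0,0,0,0.09,0],[0,0,0,0.105,0],[0,0,0,0.118,0],[0,0,0,0.128,0],[0,0,0,0.135,0],[0,0,0,0.14,0],[0,0,0,0.144,0],[0,0,0,0.147,0],[0,0,0,0.149,0],[0,0,0,0.15,0],[0,0,0,0.15,0],[0,0,0,0.15,0]]])

```text
time: 21.25
tcp_pos: [0.5458, -0.3277, 0.0463]
tool_rot: [0.0, 0.588, 0.809, 0.0]
force: [0.4, -1.2, -1.1]
opening: 0.226
finger_force: 58.5
```

carry_out(increments=[[[0,0,0,0.001,0],[0,0,0,0.002,0],[0,0,0,0.0025,0],[0,0,0,0.0025,0]]], squeeze=20)

```text
time: 21.65
tcp_pos: [0.546, -0.3278, 0.0444]
tool_rot: [0.0, 0.588, 0.809, 0.0]
force: [-1.0, 0.1, 6.2]
opening: 0.23
finger_force: 59.5
```

carry_out(increments=[[[0.25,0,0,0,0],[0.28,0,0,0,0],[0.32,0,0,0,0],[0.38,0,0,0,0],[0.45,0,0,0,0],[0.5,0,0,0,0],[0.5,0,0,0,0],[0.5,0,0,0,0],[0.5,0,0,-0.01,0],[0.5,0,0,-0.03,0],[0.5,0,0,-0.06,0],[0.5,0,0,-0.1,0],[0.5,0,0,-0.14,0],[0.5,0,0,-0.16,0],[0.5,0,0,-0.16,0],[0.5,0,0,-0.16,0]]])

```text
time: 23.25
tcp_pos: [0.5457, -0.3277, 0.2041]
tool_rot: [0.0, 0.588, 0.809, 0.0]
force: [-0.3, 0.1, -1.1]
opening: 0.499
finger_force: 0.0
```

Run:
```python
from st import *
w=cam('wrist'); st(); cv2.imwrite('pics/w8.png',w['im'])
```

```text
23.3 [ 0.5453 -0.3274  0.2031] x [-3.095e-01  9.509e-01  8.000e-04] z [-6.e-04  6.e-04 -1.e+00] F [ 0.03 -0.11 -0.58] M [ 0.065 -0.049 -0.028] 0.49982113835283476 0.0
```

View pics/w8.png

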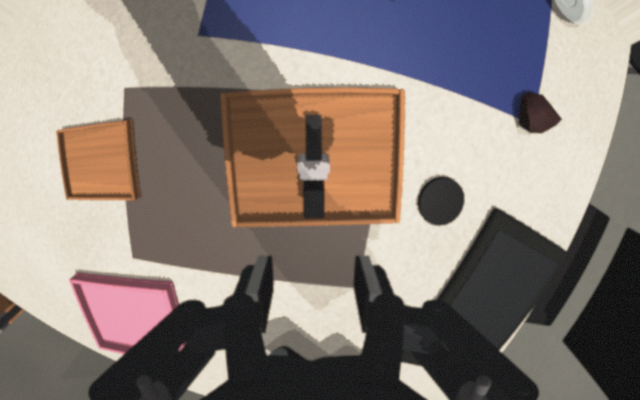

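Clip (313,165) and wedge (314,165) lie inside the tray, and the gripper is clear. Handing in.

```bash
python3 -c "
from bench import sign_off
print(sign_off())"
```

```text
the job is handed in; nothing more can be done
None
```

The wedge spread the clip off the rod, both are lying in the larger brown tray with the gripper clear, and the job was handed in at about 23 s; no verdict was returned.

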